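# Hang the price board on the bent display rail

### The arm

A 7-joint arm with a two-finger parallel gripper is mounted at the origin on the work surface. World frame = base frame: x ahead of the robot, y to its left, z up, the work surface at z = 0. Lengths are in m, angles in rad, forces in N, time in s.
With the tool pointing down it reaches from about 0.4 to 0.925 m from the base axis. Payload 4.1 kg.
Tool frame: the origin (TCP) lies at the very end of the fingers, on their centre line; the grasp point (between the pads) lies 19 mm behind it; z points along the fingers, y is the direction in which the jaws open and shut (so a half turn about z gives the same grasp; the last joint's range is limited). The gripper opens to 85 mm and grips with 20 to 120 N. Pads are 22 mm wide; open, the fingers measure 114 mm over their backs; the gripper's body (76 mm by 85 mm) begins 54 mm behind the grasp point. The pads swing forward as they close: fully open they stand 13 mm farther back than shut.
Start: joints at [-1.398, 0.398, 0.045, 1.537, -0.019, 1.207, -0.051], TCP at [0.174, 0.626, 0.231] pointing down, gripper open.
Joint ranges: [-2.82, 2.82], [-0.49, 2.23], [-1.37, 1.46], [0, 2.46], [-1.36, 4.5], [0.23, 2], [-2.94, 2.94]. Speed limits (rad/s): [2.57, 2.57, 3.14, 3.14, 3.14, 3.14, 3.14].

### API

Orientations are given as a unit quaternion [x, y, z, w].
In Python, from rig import bot gives the robot as it stands. The module is installed in compiled form; this text tells all that it offers.
- The arm moves only by the shell command python3 -m crank 'ROWS'. ROWS is JSON, a list that holds one entry, the list of rows, each a list of 5 numbers: the shift along the tool's x, y, z in mm, then the turn about the tool's z in rad, then the opening, from 0 (shut) to 1 (fully open). In form: [[[x, y, z, roll, gripper], ...]]. A call has 1 to 10 rows; each row shifts and turns the commanded pose from where the row before left it, along the tool's axes as they then stand; what a row does not reach is not made up. A row lasts 1/8 s, in which the tool goes at most 62.5 mm and 10.7 degrees, less where a joint would pass 70% of its speed; a pose out of reach is approached as far as the arm can. A call with a gripper value outside its range is refused whole. The fingers move at their own pace and stop on an object; the grip force is fixed at half the most. Time passes only in rows, so rows that do not move let the fingers close. It gives the time, the measured TCP pose, the force and the opening at its end, in the units of the state.
- bot.get_state(): the state, without advancing time (a new reading comes with each control period).
- bot.get_image(name): name is "scene" or "top" or "wrist"; returns a dict with "frame" (420x560x3 uint8, blue, green, red), "mtx" (3x3 intrinsics, pixels), "k1" (the pictures are not rectified: a ray, as slopes to the right and down, at radius r is drawn at 1 + k1 r^2 times it, then the intrinsics apply), "view" (4x4, takes a point from world to camera coordinates); the wrist camera has in their place "T_tool_cam" (4x4, takes a point from camera to tool coordinates, whose origin is the TCP and whose axes are the flange's). Camera axes: x right, y down, z forward; pixel columns grow to the right and rows downward; lengths in m; the calibration is good to about 2 mm. A picture is of the moment at which its call begins: read the wrist's pose just before it. There is no depth.
- bot.sign_off(): hands the job in, once; it reports no verdict.
Trained networks look in a picture, given as the dict that the camera call returned (one of the last four; its "shot" number tells which), for a name from the list of things; names that differ only in an ending like _2 or _b are one class to them, and where a whole thing is asked for, a point or a joint stands for the part that bears it (a point fixed in the world has none). Each returns a list of dicts, best first, with "score" (0 to 1); they miss things now and then, are a little off and sometimes report something else, mostly with a low value. They report only what shows in the picture. A call takes as long as a camera call. They do not tell look-alikes from the thing itself.
- bot.regions_of(picture, name): "pixels" (420x560 bool, what is visible of it) and "point" ([column, row] in pixels, amid what is visible of it).
The state is a dict: "clock": time; "q": joint angles; "dq": joint speeds; "tau": joint torques, N m; "eef_pos": TCP position; "orientation": TCP orientation; "wrist_force": force on the tool from outside, world axes, zero at the start; "moment": the same for the moment, N m; "finger_gap": finger opening in m.
Only numpy, scipy, OpenCV 4.12 (cv2) and the standard library are available. Lean on these libraries where they do the work, as an engineer would, in place of code of your own. Each camera call takes 0.05 s, during which the arm holds its last target. There are 200 camera calls.

### The job

Pick up the drilled wooden price board, thread it onto the free end of the bent steel display rail, and slide it around the bend until it is fully home against the red stop. Ease it along without forcing it on the rail, let go so that it hangs freely there with its orange panel downwards, and do not disturb the jars.

Things in the scene. Friction and masses are not known exactly. Their poses are not given: they have to be found in the camera images.
- sign: Loose upright wooden price board, 0.12 kg, 132 mm tall. Dark foot 60 (x) by 30 (y) by 8 mm; board 60 wide (x), 18 thick (y) with orange panels up to 58 mm; drilled head 40 wide, 18 thick, from 58 to 92 mm; on top a grip tab 24 wide (x), 18 thick (y), from 92 to 132 mm. Centre of mass below the hole; either face may lead. Origin: centre of the foot's underside, z up
- sign_hole (a point): centre of the board's drilled hole: round, 16 mm across, 18 mm long, right through the head along y, 75 mm above the foot; axes as the board's
- rail: Fixed, unyielding display rail: a round steel rod 10 mm thick, level, its centre line 150 mm above the table; no support before its far end. Origin on the table, z up. The straight entry leg runs along +y at x = 0 from the free end (rail_tip) to y = 0. There the bend begins, turning left (towards -x), centre-line radius 50 mm; its first 30 degrees, up to rail_bend, lie true in this frame
- rail_tip (a point): free rounded end of the rod, where the board goes on: rail frame x = 0, y = -120, z = 150 mm; axes as the rail's (y points along the rod to the bend)
- rail_bend (a point): rod centre 30 degrees into the bend (rail frame x -6.7, y 25, z 150 mm). From here on the rod was bent by hand and is not measured: a kink of up to 20 degrees either way here, 30 degrees more of 50 mm arc, then 110 mm straight to the face of the red stop disc (26 mm across, 8 thick). Post and round foot (100 mm) beyond it, no higher than the rod. Board home: hole centre 126 mm from here
- jar_a: caramel jar with a metal lid, 62 mm across, 100 mm tall, loose, standing on the table; origin at the centre of its underside; leave it alone
- jar_b: caramel jar with a metal lid, 62 mm across, 100 mm tall, loose, standing on the table; origin at the centre of its underside; leave it alone
- jar_c: caramel jar with a metal lid, 62 mm across, 100 mm tall, loose, standing on the table; origin at the centre of its underside; leave it alone
- jar_d: caramel jar with a metal lid, 62 mm across, 100 mm tall, loose, standing on the table; origin at the centre of its underside; leave it alone
There are look-alikes about, which are no part of the job. Of the things that look like the sign, the middle-sized one is meant.

How it is judged:
On the way, in this order (a step that is already met when the one before it is completed fails the run):
1. the board is threaded on the straight entry leg, the rod through its hole (height (world z) of sign_hole between 0.14 and 0.158 m and x of sign_hole in the frame of rail between -0.006 and 0.006 m and y of sign_hole in the frame of rail between -0.105 and -0.01 m and angle between the y axis of sign_hole and the y axis of rail, either way round below 0.45 rad), for 0.1 s.
2. the board has come around the bend, the rod still through its hole (height (world z) of sign_hole between 0.14 and 0.158 m and horizontal distance between sign_hole and rail_bend above 0.06 m and y of sign_hole in the frame of rail above 0.03 m and x of sign_hole in the frame of rail below -0.03 m), for 0.1 s.
At the end, for the whole second after the job is handed in: The board hangs on the rail beyond the bend, at rest and let go, orange panel down (within 0.25 rad of upright), its hole at the rod's height, within about 6 mm of home against the red stop (hole centre 120 to 132 mm from rail_bend) (height (world z) of sign_hole between 0.14 and 0.158 m and horizontal distance between sign_hole and rail_bend between 0.12 and 0.132 m and y of sign_hole in the frame of rail above 0.03 m and x of sign_hole in the frame of rail below -0.03 m and angle between sign's own z axis and vertical below 0.25 rad and linear speed of sign below 0.03 m/s); the robot touches nothing.
It fails at once if the board is forced on the rail or its stop with more than 20 N (contact force between sign and rail above 20 N).
It fails at once if jar_a is pushed more than 25 mm or tipped (distance of jar_a from where it was at the start of the episode above 0.025 m or angle between jar_a's own z axis and vertical above 0.3 rad).
It fails at once if jar_b is pushed more than 25 mm or tipped (distance of jar_b from where it was at the start of the episode above 0.025 m or angle between jar_b's own z axis and vertical above 0.3 rad).
It fails at once if jar_c is pushed more than 25 mm or tipped (distance of jar_c from where it was at the start of the episode above 0.025 m or angle between jar_c's own z axis and vertical above 0.3 rad).
It fails at once if jar_d is pushed more than 25 mm or tipped (distance of jar_d from where it was at the start of the episode above 0.025 m or angle between jar_d's own z axis and vertical above 0.3 rad).
It also fails if it takes over 72 s, if anything falls off the work surface, if the arm or the gripper's body presses on something with over 40 N, if the wrist force passes 120 N, or if a joint passes its speed limit or range.

## Working session

There is one attempt and no reset: what is moved stays moved. The work goes in short steps, Python scripts to look and compute and a shell command to move; the robot and the scene stay as the last step left them, time stands still between calls to the robot, and variables do not carry over. Pictures are saved under pics/ and viewed, on a budget of 16 in all, crops included, one or two more only if the job needs it, and the job is handed in when it is done.

```bash
mkdir -p pics
cat > h.py <<'E'
import numpy as np,cv2
from rig import bot
from scipy.spatial.transform import Rotation as R
def pose():
    s=bot.get_state();T=np.eye(4);T[:3,:3]=R.from_quat(s['orientation']).as_matrix();T[:3,3]=s['eef_pos'];return T
def shot(n):
    T=pose();p=bot.get_image(n)
    p['cw']=T@p['T_tool_cam'] if n=='wrist' else np.linalg.inv(p['view'])
    return p
def rays(p,px):
    px=np.atleast_2d(np.array(px,float));K=np.array(p['mtx'])
    d=np.stack([(px[:,0]-K[0,2])/K[0,0],(px[:,1]-K[1,2])/K[1,1]],1);u=d.copy()
    for _ in range(20): u=d/(1+p['k1']*(u**2).sum(1,keepdims=True))
    return np.c_[u,np.ones(len(u))]@p['cw'][:3,:3].T
def atz(p,px,z):
    r=rays(p,px);o=p['cw'][:3,3];return o+r*((z-o[2])/r[:,2])[:,None]
def proj(p,X):
    X=np.atleast_2d(X);c=(np.c_[X,np.ones(len(X))]@np.linalg.inv(p['cw']).T)[:,:3];u=c[:,:2]/c[:,2:]
    u=u*(1+p['k1']*(u**2).sum(1,keepdims=True));K=np.array(p['mtx']);return np.c_[u[:,0]*K[0,0]+K[0,2],u[:,1]*K[1,1]+K[1,2]]
def tri(p,a,q,b):
    r1=rays(p,a)[0];r2=rays(q,b)[0];o1=p['cw'][:3,3];o2=q['cw'][:3,3]
    s=np.linalg.lstsq(np.c_[r1,-r2],o2-o1,rcond=None)[0];A=o1+s[0]*r1;B=o2+s[1]*r2
    return (A+B)/2,np.linalg.norm(A-B)
E
python3 - <<'E'
from h import *
s=bot.get_state();print({k:np.round(v,3).tolist() for k,v in s.items()})
print(np.round(pose()[:3,:3],2))
ims=[]
for n in['scene','top']:
    p=shot(n);ims.append(p['frame']);print(n,np.round(p['cw'],3).tolist(),p['mtx'],p['k1'])
    cv2.imwrite(f'pics/{n}0.png',p['frame'])
    for o in['sign','rail','jar_a']:
        for r in bot.regions_of(p,o):
            if r['score']>.2: print(n,o,round(r['score'],2),np.round(r['point']),r['pixels'].sum(),np.round(atz(p,r['point'],.05)[0],3))
E
```

```text
{'clock': 0.0, 'q': [-1.398, 0.399, 0.045, 1.538, -0.019, 1.207, -0.051], 'dq': [0.0, -0.001, 0.001, 0.001, -0.001, -0.0, 0.002], 'tau': [0.0, -47.514, 1.365, -25.422, 0.012, 0.01, -0.0], 'eef_pos': [0.174, 0.626, 0.23], 'orientation': [0.135, 0.991, -0.001, -0.0], 'wrist_force': [0.017, 0.107, -0.129], 'moment': [-0.006, -0.007, 0.037], 'finger_gap': 0.086}
[[-0.96  0.27 -0.  ]
 [ 0.27  0.96 -0.  ]
 [-0.   -0.   -1.  ]]
scene [[0.608, 0.565, -0.558, 1.303], [0.794, -0.438, 0.421, -0.641], [-0.007, -0.699, -0.715, 1.174], [0.0, 0.0, 0.0, 1.0]] [[542.14602662   0.         270.41278706]
 [  0.         542.14602662 202.33518461]
 [  0.           0.           1.        ]] -0.09403846907897807
scene sign 0.79 [184. 257.] 641 [ 0.448 -0.282  0.05 ]
scene sign 0.63 [160. 231.] 1112 [ 0.325 -0.288  0.05 ]
scene sign 0.57 [212. 243.] 309 [ 0.453 -0.197  0.05 ]
scene sign 0.43 [349. 201.] 1004 [0.563 0.205 0.05 ]
scene rail 0.72 [346. 200.] 1039 [0.553 0.2   0.05 ]
scene jar_a 0.85 [228. 307.] 888 [ 0.647 -0.278  0.05 ]
scene jar_a 0.73 [406. 203.] 752 [0.669 0.331 0.05 ]
scene jar_a 0.62 [316
[... 180 characters left out ...]
, 1.352], [0.0, 0.0, 0.0, 1.0]] [[496.48924394   0.         276.4880063 ]
 [  0.         496.48924394 205.73970401]
 [  0.           0.           1.        ]] -0.0949345506699764
top sign 0.72 [372. 234.] 369 [ 0.447 -0.28   0.05 ]
top sign 0.69 [338. 237.] 114 [ 0.441 -0.189  0.05 ]
top sign 0.56 [375. 279.] 507 [ 0.329 -0.281  0.05 ]
top sign 0.27 [160. 281.] 582 [0.338 0.283 0.05 ]
top rail 0.55 [190. 204.] 1358 [0.539 0.202 0.05 ]
top rail 0.52 [368. 232.] 344 [ 0.453 -0.269  0.05 ]
top jar_a 0.97 [371. 159.] 513 [ 0.649 -0.288  0.05 ]
top jar_a 0.85 [161. 281.] 580 [0.338 0.28  0.05 ]
top jar_a 0.84 [410. 213.] 592 [ 0.5   -0.384  0.05 ]
top jar_a 0.8 [149. 162.] 651 [0.66  0.315 0.05 ]
```

View pics/scene0.png

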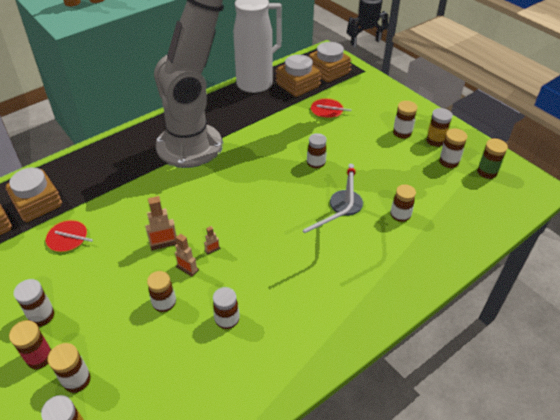

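View pics/top0.png

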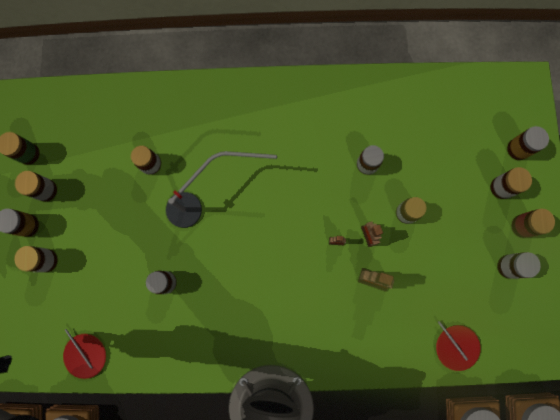

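Candidates in the scene picture: large board (160,225), small board (211,240) and middle-sized board (184,257). The middle one is the one meant, near world (0.447, -0.28). The rail tip shows at top (274,157) and the red stop at top (177,194). I'll move the wrist camera over there and check the choice close up.

```bash
python3 -m crank '[[[-46,-23,-13,0,1],[-46,-23,-13,0,1],[-46,-23,-13,0,1],[-46,-23,-13,0,1],[-46,-23,-13,0,1],[-46,-23,-13,0,1],[-46,-23,-13,0,1],[-46,-23,-13,0,1],[0,0,0,0,1]]]'
python3 -m crank '[[[-12,-50,0,0,1],[-12,-50,0,0,1],[-12,-50,0,0,1],[-12,-50,0,0,1],[-12,-50,0,0,1],[-12,-50,0,0,1],[-12,-50,0,0,1],[-12,-50,0,0,1],[-12,-50,0,0,1],[0,0,0,0,1]]]'
python3 - <<'E'
from h import *
p=shot('wrist');print(np.round(pose(),3).tolist(),np.round(p['T_tool_cam'],3).tolist())
cv2.imwrite('pics/w1.png',p['frame'])
for o in['sign']:
    for r in bot.regions_of(p,o):
        if r['score']>.2: print(o,round(r['score'],2),np.round(r['point']),r['pixels'].sum(),np.round(atz(p,r['point'],.05)[0],3))
t=cv2.imread('pics/top0.png');T=bot  # rail points on the overhead picture
q=shot('top');cv2.imwrite('pics/top1.png',q['frame'])
for n,px in [('tip',(275,157)),('elbow',(222,154)),('stop',(177,194))]: print(n,np.round(atz(q,px,.15)[0],3))
E
```

```text
clock: 1.52
eef_pos: [0.4841, 0.3453, 0.3369]
orientation: [0.14, 0.99, 0.0, 0.002]
wrist_force: [1.4, -0.2, 0.2]
finger_gap: 0.0853
clock: 2.78
eef_pos: [0.4619, -0.1162, 0.3355]
orientation: [0.139, 0.99, -0.0, 0.0]
wrist_force: [0.4, 0.7, 1.0]
finger_gap: 0.0859
[[-0.962, 0.271, 0.0, 0.462], [0.271, 0.962, 0.001, -0.113], [-0.0, 0.001, -1.0, 0.335], [0.0, 0.0, 0.0, 1.0]] [[-0.0, -0.957, -0.288, 0.073], [1.0, 0.0, -0.001, -0.001], [0.001, -0.288, 0.957, -0.142], [0.0, 0.0, 0.0, 1.0]]
sign 0.85 [85. 86.] 4417 [ 0.319 -0.301  0.05 ]
sign 0.82 [140. 192.] 2800 [ 0.451 -0.288  0.05 ]
sign 0.55 [215. 152.] 727 [ 0.43  -0.185  0.05 ]
tip [ 0.636 -0.031  0.15 ]
elbow [0.648 0.102 0.15 ]
stop [0.549 0.215 0.15 ]
```

View pics/w1.png

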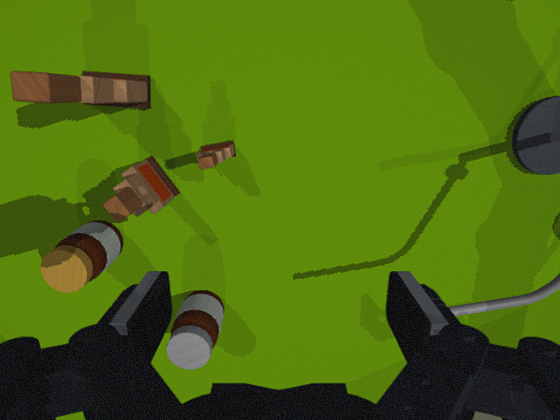

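The wrist view confirms the three boards: large (85,86), middle (140,192, tab at 116,206) and small (215,152). Jars stand beside the middle one at (80,255) and (195,330). I'll go above the middle board and fit its model to the mask.

```bash
python3 -m crank '[[[7,-42,4,0,1],[7,-42,4,0,1],[7,-42,4,0,1],[7,-42,4,0,1],[0,0,0,0,1],[0,0,0,0,1]]]'
cat > fit.py <<'E'
from h import *
from scipy.optimize import minimize
def boxes():
    return [(60,30,0,8),(60,18,8,58),(40,18,58,92),(24,18,92,132)]
def render(p,x,y,a):
    m=np.zeros((420,560),np.uint8);c,s=np.cos(a),np.sin(a)
    for w,t,z0,z1 in boxes():
        P=np.array([[i*w/2e3,j*t/2e3,z/1e3] for i in(-1,1) for j in(-1,1) for z in(z0,z1)])
        P=np.c_[x+c*P[:,0]-s*P[:,1],y+s*P[:,0]+c*P[:,1],P[:,2]]
        h=cv2.convexHull(np.float32(proj(p,P)));cv2.fillConvexPoly(m,np.int32(np.round(h*16)),1,cv2.LINE_AA,4)
    return m>0
def iou(p,mask,v):
    r=render(p,*v);return (r&mask).sum()/(r|mask).sum()
E
python3 - <<'E'
from fit import *
V=[]
for n in['wrist','scene','top']:
    p=shot(n)
    if n=='wrist': w=p;cv2.imwrite('pics/w2.png',p['frame']);print(np.round(pose()[:3,3],3))
    rs=[r for r in bot.regions_of(p,'sign') if r['score']>.2]
    if not rs: continue
    d=[np.linalg.norm(np.array(r['point'])-proj(p,[.448,-.281,.06])[0]) for r in rs]
    i=int(np.argmin(d)); print(n,d[i],rs[i]['score'])
    if d[i]<30: V.append((p,rs[i]['pixels'],n))
res={}
for W in (V[:1],V):
    f=lambda v:-sum(iou(p,m,v)*(3 if n=='wrist' else 1) for p,m,n in W)
    best=min((minimize(f,[.448,-.281,a],method='Nelder-Mead',options=dict(initial_simplex=[[.448,-.281,a],[.458,-.281,a],[.448,-.271,a],[.448,-.281,a+.3]])) for a in np.arange(0,3.1,.4)),key=lambda r:r.fun)
    print(np.round(best.x,4),best.fun,[round(iou(p,m,best.x),2) for p,m,n in W])
im=w['frame'].copy()
c,_=cv2.findContours(render(w,*best.x).astype(np.uint8),0,1);cv2.drawContours(im,c,-1,(255,255,0),1);cv2.imwrite('pics/w2f.png',im)
E
```

```text
clock: 3.68
eef_pos: [0.392, -0.2646, 0.3191]
orientation: [0.134, 0.991, 0.001, 0.0]
wrist_force: [-0.1, -0.1, -0.9]
finger_gap: 0.0852
[ 0.392 -0.264  0.319]
wrist 3.475043040798517 0.78
scene 4.975368325072514 0.91
top 7.168284589322451 0.6
[ 0.4466 -0.2811  0.2484] -2.7701149425287355 [np.float64(0.92)]
[ 0.4486 -0.281   0.239 ] -4.033048462143942 [np.float64(0.92), np.float64(0.93), np.float64(0.35)]
```

View pics/w2f.png

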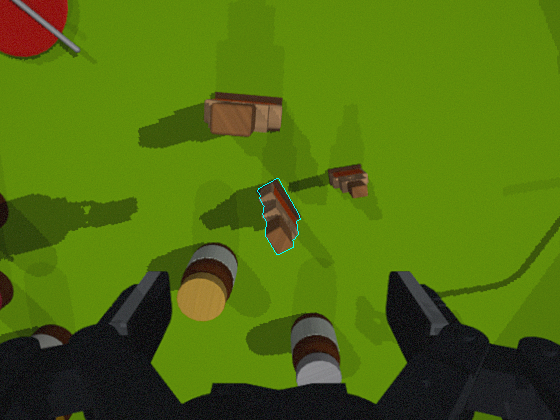

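The fit agrees with the size given: IoU is 0.92 wrist and 0.93 scene, at (0.4475, -0.281) with yaw 0.242. The top view scored only 0.35, because its mask was poor. Next: align above the tab, and fit a rail model (pose and kink) to the masks.

```bash
python3 -m crank '[[[0,0,0,-0.17,1],[0,0,0,-0.17,1],[0,0,0,-0.171,1],[-25,-15,40,0,1],[-25,-14,40,0,1],[0,0,40,0,1],[0,0,0,0,1],[0,0,0,0,1]]]'
cat > rail.py <<'E'
from h import *
def cl(kink,n=8):
    """centre line in rail frame + arc-length list; returns pts, home pt, home dir"""
    P=[np.array([0,y]) for y in np.linspace(-.12,0,13)]
    h=np.pi/2;p=np.zeros(2)
    def arc(p,h):
        out=[];c=p+.05*np.array([np.cos(h+np.pi/2),np.sin(h+np.pi/2)])
        for t in np.linspace(0,np.pi/6,n+1)[1:]: out.append(c+.05*np.array([np.cos(h-np.pi/2+t),np.sin(h-np.pi/2+t)]))
        return out,h+np.pi/6
    o,h=arc(p,h);P+=o;h+=kink;o,h=arc(P[-1],h);P+=o;d=np.array([np.cos(h),np.sin(h)]);e=P[-1]
    P+=[e+d*s for s in np.linspace(0,.11,12)[1:]]
    return np.array(P),h
def world(P,v):
    c,s=np.cos(v[2]),np.sin(v[2]);return np.c_[v[0]+c*P[:,0]-s*P[:,1],v[1]+s*P[:,0]+c*P[:,1],np.full(len(P),.15)]
E
cat > railfit.py <<'E'
from rail import *
from scipy.optimize import minimize
def edge_img(p):
    g=cv2.GaussianBlur(p['frame'],(3,3),0).astype(float);B,G,Rr=g[...,0],g[...,1],g[...,2]
    m=((G-B)<.35*G)&(G>35)      # grey: not the green table
    return m.astype(np.uint8)
V=[]
for n in['top','scene']:
    p=shot(n);cv2.imwrite(f'pics/{n}2.png',p['frame'])
    rs=[r for r in bot.regions_of(p,'rail') if r['score']>.3]
    r=min(rs,key=lambda r:np.linalg.norm(np.array(r['point'])-proj(p,[.58,.17,.12])[0]))
    near=cv2.dilate(r['pixels'].astype(np.uint8),np.ones((15,15)))
    d=cv2.distanceTransform(1-(edge_img(p)&near),cv2.DIST_L2,5)
    V.append((p,edge_img(p)&near,r['score'],n))
def ren(p,v):
    P,_=cl(v[3]);m=np.zeros((420,560),np.uint8);X=world(P,v);u=proj(p,X)
    dep=np.linalg.norm(X.mean(0)-p['cw'][:3,3]);w=p['mtx'][0][0]*.01/dep
    cv2.polylines(m,[np.int32(np.round(u*16))],False,255,int(round(w)),cv2.LINE_AA,4);return cv2.GaussianBlur(m/255.,(0,0),1.5)
def f(v):
    c=0
    for p,m,_,n in V:
        a=ren(p,v);b=cv2.GaussianBlur(m.astype(float),(0,0),1.5);c-=(a*b).sum()/np.sqrt((a*a).sum())
    return c/10
best=None
for k in np.radians([-18,-9,0,9,18]):
    x0=[.646,.089,-.08,k];S=[x0]+[np.add(x0,e) for e in np.diag([.015,.015,.1,.15])]
    r=minimize(f,x0,method='Nelder-Mead',options=dict(initial_simplex=S,maxiter=600,xatol=1e-5,fatol=1e-5))
    print(np.round(r.x,4),round(r.fun,4))
    if best is None or r.fun<best.fun: best=r
v=best.x;np.save('rail.npy',v);P,h=cl(v[3]);W=world(P,v)
print('tip',W[0],'bend',W[20],'face',W[-1],'final heading',np.degrees(h+v[2]))
o=[]
for p,m,s,n in V:
    im=p['frame'].copy();u=proj(p,W);cv2.polylines(im,[np.int32(np.round(u*16))],False,(255,0,255),1,cv2.LINE_AA,4)
    c=proj(p,[.6,.12,.12])[0].astype(int);x,y=max(c[0]-75,0),max(c[1]-75,0);o.append(cv2.resize(np.hstack([p['frame'][y:y+130,x:x+150],im[y:y+130,x:x+150]]),None,fx=2.2,fy=2.2,interpolation=2))
cv2.imwrite('pics/railfit.png',np.vstack(o))
E
python3 railfit.py
```

```text
clock: 4.97
eef_pos: [0.4469, -0.2835, 0.2007]
orientation: [-0.119, 0.993, -0.0, 0.001]
wrist_force: [-0.6, 0.0, 0.7]
finger_gap: 0.0852
[ 0.6482  0.0969 -0.087  -0.0683] -3.3909
[ 0.6481  0.0971 -0.0842 -0.0723] -3.3908
[ 0.6474  0.0988 -0.0725 -0.0729] -3.388
[ 0.648   0.0969 -0.084  -0.0762] -3.3914
[ 0.6461  0.1011 -0.0573 -0.0821] -3.3818
tip [ 0.63792293 -0.02263783  0.15      ] bend [0.64340894 0.12241311 0.15      ] face [0.54298544 0.21288407 0.15      ] final heading 140.8251890479455
```

View pics/railfit.png

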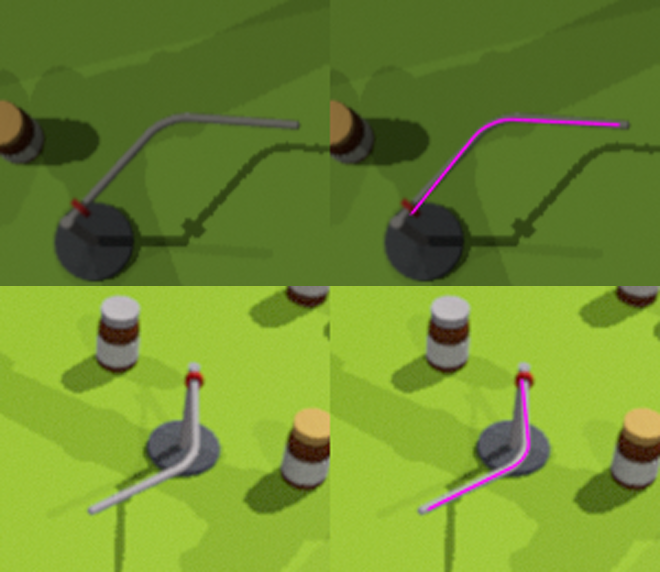

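The rail fit is close: heading is about -0.085 rad with a small kink, and the drawn tip falls about 6 mm short of the real one at (298,125). I'll refine it later with the wrist camera. Now the grasp.

```bash
python3 -m crank '[[[-1,2,30,0,1],[0,0,30,0,1],[0,0,25,0,1],[0,0,16,0,1],[0,0,0,0,1],[0,0,0,0,0],[0,0,0,0,0],[0,0,0,0,0],[0,0,0,0,0],[0,0,0,0,0]]]'
python3 -m crank '[[[0,0,0,0,0],[0,0,0,0,0],[0,0,0,0,0]]]'; python3 -c "
from h import *
print(np.round(pose(),4).tolist())"
```

```text
clock: 6.42
eef_pos: [0.4473, -0.2809, 0.0988]
orientation: [-0.119, 0.993, -0.0, 0.001]
wrist_force: [-0.5, 0.7, 3.9]
finger_gap: 0.0174
clock: 6.8
eef_pos: [0.4473, -0.2809, 0.0988]
orientation: [-0.119, 0.993, -0.0, 0.001]
wrist_force: [0.8, 1.6, 5.3]
finger_gap: 0.0175
[[-0.9715, -0.2371, 0.0011, 0.4473], [-0.2371, 0.9715, -0.0, -0.2809], [-0.001, -0.0003, -1.0, 0.0988], [0.0, 0.0, 0.0, 1.0]]
```

```bash
python3 -m crank '[[[0,0,-20,0,0],[0,0,-40,0,0],[0,0,-50,0,0],[0,0,-50,0.11,0],[0,0,-50,0.11,0],[0,0,-20,0.106,0]]]'
python3 -m crank '[[[-8,40,0,0,0],[-8,40,0,0,0],[-8,40,0,0,0],[-8,40,0,0,0],[-8,40,0,0,0],[-8,40,0,0,0],[-8,40,0,0,0],[-8,38,0,0,0],[0,0,0,0,0],[0,0,0,0,0]]]'
python3 - <<'E'
from rail import *
p=shot('wrist');print(np.round(pose(),4).tolist());cv2.imwrite('pics/w3.png',p['frame']);np.save('w3cw.npy',p['cw'])
im=p['frame'].copy();v=np.load('rail.npy');u=proj(p,world(cl(v[3])[0],v));cv2.polylines(im,[np.int32(np.round(u*16))],False,(255,0,255),1,cv2.LINE_AA,4)
cv2.imwrite('pics/w3f.png',cv2.resize(im,(784,588)))
E
```

```text
clock: 7.55
eef_pos: [0.4472, -0.2816, 0.3307]
orientation: [0.045, 0.999, -0.0, 0.002]
wrist_force: [0.5, -1.0, -1.5]
finger_gap: 0.0174
clock: 8.8
eef_pos: [0.5375, 0.0296, 0.3276]
orientation: [0.044, 0.999, -0.001, -0.001]
wrist_force: [0.5, -0.1, -1.4]
finger_gap: 0.0173
[[-0.9961, 0.0885, -0.0009, 0.5375], [0.0885, 0.9961, -0.0008, 0.029], [0.0008, -0.0009, -1.0, 0.3279], [0.0, 0.0, 0.0, 1.0]]
```

View pics/w3f.png

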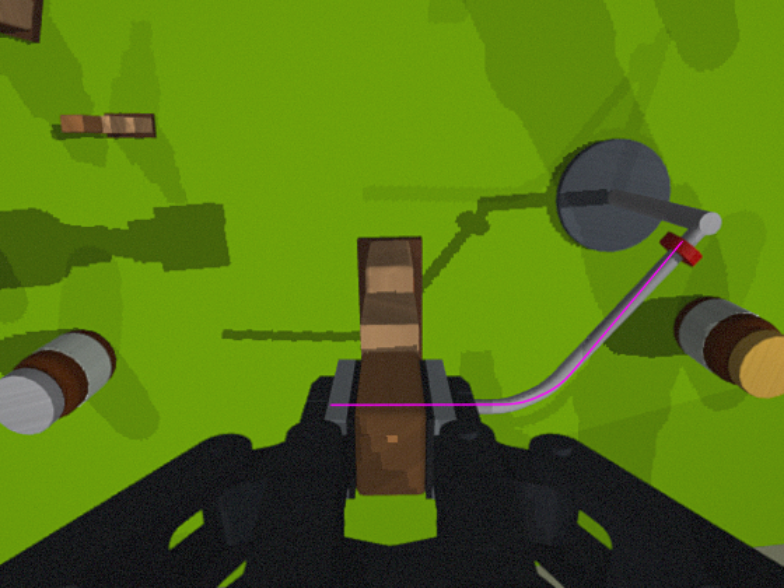

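The wrist picture (784 px wide) shows the board held upright at (390,370), the rail from (490,405) round to the red stop at (680,248), the silver jar at (25,395) and the gold jar at (740,340). The model is 2–5 mm off, so I'll refine it from rod profiles across the three clean pictures.

```bash
cat > rf2.py <<'E'
from rail import *
from scipy.optimize import least_squares
from scipy.ndimage import map_coordinates
V=[]
for n,f in[('top','top0'),('scene','scene0'),('wrist','w3')]:
    p=bot.get_image(n);p['frame']=cv2.imread(f'pics/{f}.png')
    p['cw']=np.load('w3cw.npy') if n=='wrist' else np.linalg.inv(p['view']);p['n']=n;V.append(p)
    g=p['frame'].astype(float);B,G,Rr=g[...,0],g[...,1],g[...,2]
    p['w']=np.clip(.6-(G-B)/(G+1),0,.4)*(np.abs(Rr-G)<40)*(g.max(2)>dict(top=75,scene=110,wrist=95)[n])
    p['red']=((Rr>2*G)&(Rr>2*B)&(Rr>70)).astype(np.uint8)
def path(v):
    P,h=cl(v[3]);return world(P,v),h
def along(v,s):  # extended points near tip, rail y = s
    return world(np.c_[np.zeros(len(s)),s],v)
def meas(v):
    M=[]
    W,h=path(v)
    for p in V:
        u=proj(p,W);t=np.gradient(u,axis=0);t/=np.linalg.norm(t,axis=1)[:,None];nn=np.c_[-t[:,1],t[:,0]]
        k=np.arange(-9,9.01,.25)
        for i in range(1,len(W)-3):
            if p['n']=='wrist' and i<13: continue
            if p['n']=='top' and i>33: continue
            q=u[i]+k[:,None]*nn[i];w=map_coordinates(p['w'],[q[:,1],q[:,0]],order=1)
            if w.sum()*.25<.3: continue
            c=(w*k).sum()/w.sum();sd=np.sqrt((w*(k-c)**2).sum()/w.sum())
            if sd>dict(top=2.0,scene=2.6,wrist=4.5)[p['n']]: continue
            M.append((p,i,nn[i],(u[i]+c*nn[i])@nn[i],1))
    return M
v=np.load('rail.npy')
for it in range(8):
    M=meas(v);tips=[];reds=[]
    for p in V:
        if p['n']!='wrist':
            s=np.arange(-.15,-.09,.0005);q=proj(p,along(v,s));w=map_coordinates(p['w'],[q[:,1],q[:,0]],order=1)
            i=np.argmax(w>.5*np.median(w[-20:]));tips.append((p,s[i],q[i]))
        u=proj(p,path(v)[0][-1:])[0];L,lab,st,ce=cv2.connectedComponentsWithStats(p['red']);
        j=[j for j in range(1,L) if np.linalg.norm(ce[j]-u)<25 and st[j,4]>4]
        if j: j=max(j,key=lambda j:st[j,4]);reds.append((p,ce[j]))
    def res(v):
        W,h=path(v);r=[];U={p['n']:proj(p,W) for p in V}
        for p,i,n,m,wt in M: r.append(U[p['n']][i]@n-m)
        for p,s,q in tips: r+=list((proj(p,W[:1])[0]-q)*2)
        d=np.array([np.cos(h+v[2]),np.sin(h+v[2])]);X=np.r_[W[-1,:2]+d*.004,.15]
        for p,c in reds: r+=list((proj(p,X[None])[0]-c)*1.)
        return np.array(r)
    v=least_squares(res,v,loss='soft_l1',f_scale=1).x
np.save('rail2.npy',v);W,h=path(v);print(np.round(v,4),'deg',np.degrees(v[3]));print('tips',[(t[0]['n'],round(t[1],4)) for t in tips])
print('tip',W[0],'bend',W[20],'face',W[-1],'head',np.degrees(h+v[2]))
for p in V:
    rr=[U for U in [(proj(p,W)[i]@n-m) for q,i,n,m,_ in M if q is p]];print(p['n'],len(rr),np.round(rr,1))
d=np.array([np.cos(h+v[2]),np.sin(h+v[2])])
for p,c in reds: print('red',p['n'],c,proj(p,np.r_[W[-1,:2]+d*.004,.15][None])[0])
E
python3 rf2.py
```

```text
[ 0.6493  0.0883 -0.1145 -0.123 ] deg -7.0466668527115095
tips [('top', np.float64(-0.123)), ('scene', np.float64(-0.124))]
tip [ 0.63562944 -0.03087652  0.15      ] bend [0.64554156 0.1139393  0.15      ] face [0.55241047 0.21190088 0.15      ] head 136.39267099491164
top 33 [-0.7 -0.7 -0.6 -0.6 -0.5 -0.5 -0.5 -0.5 -0.4 -0.3 -0.3 -0.2 -0.3 -0.3
 -0.3 -0.3 -0.4 -0.4 -0.3 -0.4 -0.4 -0.4 -0.3 -0.4 -0.3 -0.3 -0.4 -0.5
 -0.3 -0.2 -0.3 -0.2 -0.1]
scene 29 [ 0.4  0.5  0.5  0.5  0.6  0.8  0.6  0.8  0.7  1.   0.9  1.4  1.1  1.4
  1.2  1.3  1.1  1.1  0.2  0.6  0.3  0.3  0.5 -0.2 -0.6  1.4  1.3  1.1
  1.4]
wrist 24 [ 0.  -0.  -0.2 -0.7 -0.2 -0.3 -0.4  0.  -0.1 -0.1 -0.   0.2  0.  -0.1
  0.2 -0.3  0.6  0.6 -0.5 -0.4 -0.3 -0.1 -0.2  0.1]
red top [176.5 193.5] [177.11351339 193.96384488]
red scene [350.8 170. ] [351.75493183 172.11668854]
red wrist [489.3562753  178.45748988] [488.15956246 179.09435156]
```

The three cameras agree within about 2 mm (calibration level): kink about -7°, face at (0.552, 0.212). Now to the pre-thread pose, 45 mm before the tip with the hole at rod height, to check alignment in the cameras.

```bash
python3 -m crank '[[[-26,-23,0,0.026,0],[-26,-23,0,0,0],[-26,-23,0,0,0],[-26,-24,20,0,0],[0,0,40,0,0],[0,0,40,0,0],[0,0,34,0,0],[0,0,20,0,0],[0,0,0,0,0],[0,0,0,0,0]]]'
python3 - <<'E'
from rail import *
v=np.load('rail2.npy');W=world(cl(v[3])[0],v);T=pose();print(np.round(T,4).tolist())
# hole in rail frame
hp=T[:3,3]-[0,0,.0238];c,s=np.cos(v[2]),np.sin(v[2]);d=hp[:2]-v[:2];print('rail xy',c*d[0]+s*d[1],-s*d[0]+c*d[1],'z',hp[2])
o=[]
for n in['wrist','scene']:
    p=shot(n);cv2.imwrite(f'pics/{n}4.png',p['frame']);np.save(f'{n}4cw.npy',p['cw']);im=cv2.resize(p['frame'],None,fx=3,fy=3,interpolation=2)
    u=proj(p,W)*3;cv2.polylines(im,[np.int32(u)],False,(255,0,255),1,cv2.LINE_AA)
    a=np.linspace(0,6.283,24)
    for yy in(-.009,.009):
        C=np.array([[.008*np.cos(t),yy,.008*np.sin(t)] for t in a]);X=hp+C@np.array([-T[:3,0],T[:3,1],[0,0,1]]);cv2.polylines(im,[np.int32(proj(p,X)*3)],True,(255,255,0),1,cv2.LINE_AA)
    k=proj(p,hp)[0]*3
    w=400 if n=='scene' else 800
    x,y=int(max(k[0]-w/2,0)),int(max(min(k[1]-(150 if n=='scene' else 300),1260-w*.75),0))
    o.append(cv2.resize(im[y:y+int(w*.75),x:x+w],(400,300)));print(n,x,y)
    if n=='scene':cv2.imwrite('pics/c4s.png',cv2.resize(im[y:y+300,x:x+400],(800,600)))
    else:cv2.imwrite('pics/c4w.png',im[max(0,y):y+600,x:x+800])
E
```

```text
clock: 10.25
eef_pos: [0.6326, -0.0735, 0.1759]
orientation: [0.056, 0.998, -0.0, 0.001]
wrist_force: [-0.5, -0.0, -0.8]
finger_gap: 0.0168
[[-0.9936, 0.1128, 0.0028, 0.6326], [0.1128, 0.9936, -0.0002, -0.0735], [-0.0028, 0.0001, -1.0, 0.1759], [0.0, 0.0, 0.0, 1.0]]
rail xy 0.0018998369646872452 -0.16268704872513481 z 0.15209318124202809
wrist 443 461
scene 670 562
```

View pics/c4s.png

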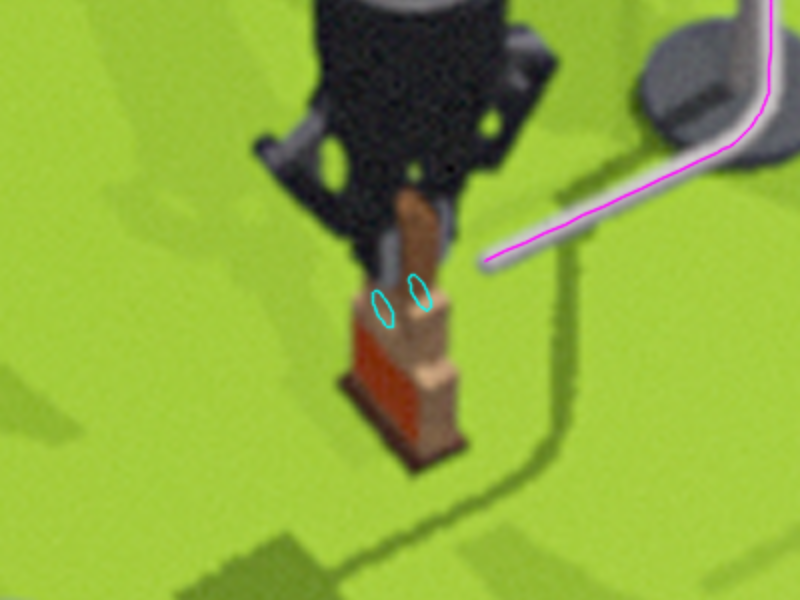

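View pics/c4w.png

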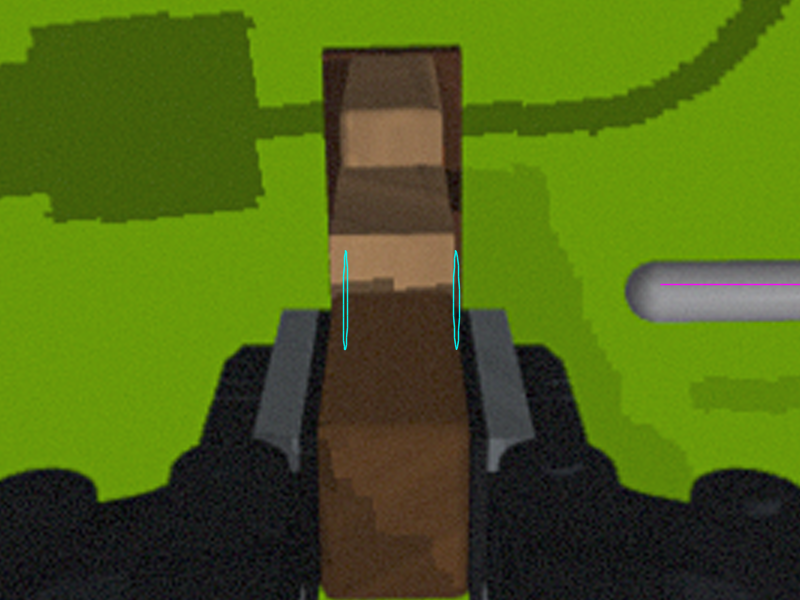

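Scene crop: the board hangs upright at (400,380), the tip is at (485,262), and the predicted hole lies on the head. Wrist crop: rod axis at row 291 against hole centre at row 300, at about 6 px/mm. So the hole sits about 1.5 mm too far out, if it is where I assume in the hand. I'll check that against the board's step edges (rows 47, 110, 167, 235, 422, 597 in the crop).

Run:
```python
from rail import *
p=shot('wrist');p['cw']=np.load('wrist4cw.npy');T=pose();hp=T[:3,3]-[0,0,.0238]
A=np.array([-T[:3,0],T[:3,1],[0,0,1]])
for x,z,row in[(-30,0,47),(-30,58,110),(-20,58,167),(-20,92,235),(-12,132,422),(12,132,597)]:
    f=lambda x,z:proj(p,hp+np.array([x/1e3,0,(z-75)/1e3])@A)[0,1]*3-461
    print(x,z,'obs',row,'pred',round(f(x,z)),'px/mm x',round(f(x+1,z)-f(x,z),1),'z',round(f(x,z+1)-f(x,z),1))
q=proj(p,np.array([[.636,-.03,.15]]))[0]
# rod height check: width of the rod 60px/3 -> depth
K=p['mtx'];print('rod depth from 10mm width', K[0][0]*.010/(60/3.), 'pred',(np.linalg.inv(p['cw'])@[.636,-.03,.15,1])[2])
```

```text
-30 0 obs 47 pred 33 px/mm x 4.5 z 0.8
-30 58 obs 110 pred 95 px/mm x 5.7 z 1.4
-20 58 obs 167 pred 152 px/mm x 5.6 z 1.6
-20 92 obs 235 pred 219 px/mm x 6.6 z 2.4
-12 132 obs 422 pred 410 px/mm x 8.0 z 4.6
12 132 obs 597 pred 592 px/mm x 7.1 z 5.7
rod depth from 10mm width 0.18481496054239213 pred 0.18161597309211794
```

The edges show the board sits about 2.5 mm farther out in the hand than assumed, so the total correction is +3.8 mm tool x and +2 mm down. I'll correct, then ease onto the tip.

```bash
python3 -m crank '[[[3.8,0,2,0,0],[0,0,0,0,0],[0,5,0,0,0],[0,5,0,0,0],[0,5,0,0,0],[0,0,0,0,0],[0,0,0,0,0]]]'
python3 - <<'E'
from rail import *
print(np.round(pose()[:3,3],4))
p=shot('wrist');cv2.imwrite('pics/w5.png',p['frame']);k=proj(p,pose()[:3,3]-[0,0,.0238])[0].astype(int);print(k)
x,y=k[0]-100,max(0,min(k[1]-90,270));cv2.imwrite('pics/c5.png',cv2.resize(p['frame'][y:y+150,x:x+200],(800,600),interpolation=2))
E
```

```text
clock: 11.28
eef_pos: [0.6295, -0.0578, 0.1723]
orientation: [0.056, 0.998, -0.0, -0.0]
wrist_force: [-0.2, -0.3, -1.8]
finger_gap: 0.0166
[ 0.6295 -0.0578  0.1723]
[281 253]
```

View pics/c5.png

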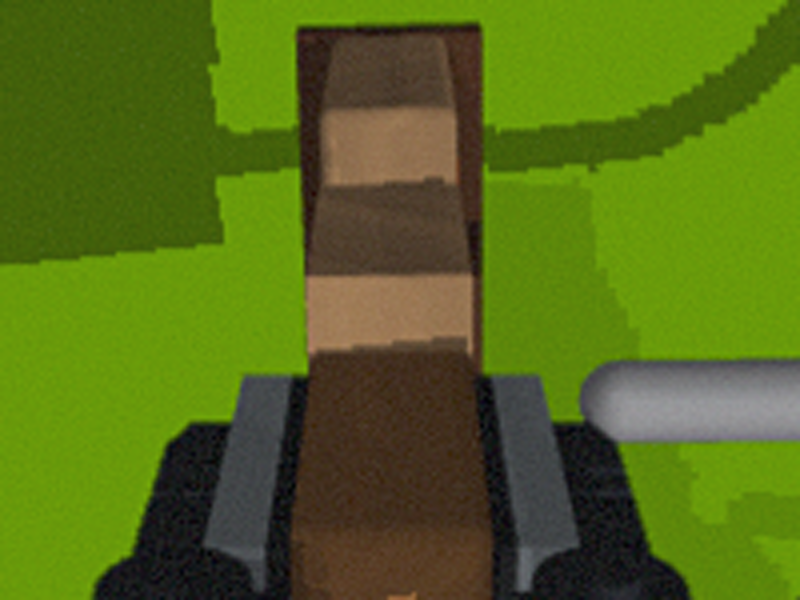

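Tip at (580,401) and parallel to the tool. From the head edge at row 274, the hole is at row ~381, so I over-corrected: shift -2 mm x and 1.5 mm up, then advance.

```bash
python3 -m crank '[[[-2,0,-1.5,0,0],[0,0,0,0,0],[0,0,0,0,0]]]'; python3 -m crank '[[[0,4,0,0,0],[0,4,0,0,0],[0,4,0,0,0],[0,4,0,0,0],[0,0,0,0,0],[0,0,0,0,0]]]'
python3 - <<'E'
from rail import *
print(np.round(pose()[:3,3],4))
p=shot('wrist');g=p['frame'];cv2.imwrite('pics/w6.png',g)
f=g.astype(int)
# rod rows at several columns, head edge rows
for c in range(310,420,15):
    col=f[:,c];m=(col[:,1]-col[:,0]<.5*col[:,1])&(col.max(1)>90)&(abs(col[:,2]-col[:,1])<25);r=np.where(m)[0];r=r[(r>150)&(r<330)];print(c,r.min() if len(r) else None,r.max() if len(r) else None)
E
```

```text
clock: 11.7
eef_pos: [0.6315, -0.058, 0.1738]
orientation: [0.056, 0.998, 0.0, 0.0]
wrist_force: [0.6, 0.0, -1.2]
finger_gap: 0.0172
clock: 12.45
eef_pos: [0.6332, -0.0421, 0.1738]
orientation: [0.056, 0.998, -0.0, 0.0]
wrist_force: [-0.2, 0.6, -1.1]
finger_gap: 0.0173
[ 0.6332 -0.0421  0.1738]
310 249 256
325 250 267
340 250 268
355 249 267
370 249 267
385 249 267
400 247 267
415 248 266
```

No contact force, and the tip is just inside the hole. Continuing along the entry leg.

```bash
python3 -m crank '[[[0,4,0,0,0],[0,4,0,0,0],[0,4,0,0,0],[0,4,0,0,0],[0,0,0,0,0]]]' && python3 -m crank '[[[0,6,0,0,0],[0,6,0,0,0],[0,6,0,0,0],[0,6,0,0,0],[0,6,0,0,0],[0,6,0,0,0],[0,0,0,0,0],[0,0,0,0,0]]]'
python3 - <<'E'
from rail import *
v=np.load('rail2.npy');W=world(cl(v[3])[0],v);T=pose();print(np.round(T[:3,3],4),np.round(bot.get_state()['moment'],2))
p=shot('wrist');cv2.imwrite('pics/w7.png',p['frame']);np.save('w7cw.npy',p['cw'])
im=p['frame'].copy();u=proj(p,W);cv2.polylines(im,[np.int32(np.round(u*16))],False,(255,0,255),1,cv2.LINE_AA,4)
cv2.imwrite('pics/c7.png',cv2.resize(im,(784,588)))
E
```

```text
clock: 13.12
eef_pos: [0.6352, -0.0254, 0.1737]
orientation: [0.056, 0.998, 0.0, -0.0]
wrist_force: [0.0, 0.0, -1.5]
finger_gap: 0.0173
clock: 14.12
eef_pos: [0.6391, 0.0094, 0.1738]
orientation: [0.056, 0.998, -0.0, 0.0]
wrist_force: [0.6, -0.0, -0.7]
finger_gap: 0.0171
[0.6391 0.0094 0.1738] [-0.01  0.08  0.01]
```

View pics/c7.png

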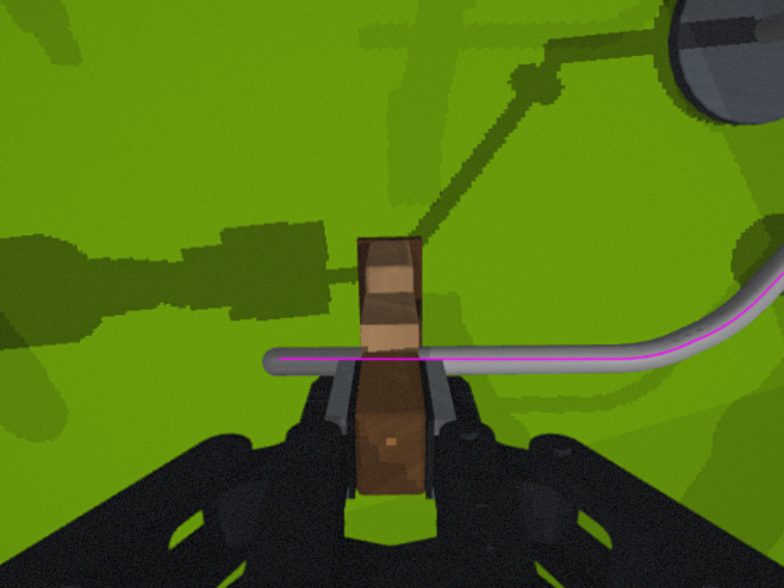

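The board is threaded: the rod passes through the head, with the tip at (265,360) behind it. The bend begins near (628,358). The tip's 5 mm excess is its rounded cap, so I'll refit the rail from the two wrist pictures alone, with the tip end at y = -125 mm.

```bash
sed -e "s/for n,f in.*/for n,f in[('wrist','w3'),('wrist','w7')]:/" -e "s/np.load('w3cw.npy') if n=='wrist' else.*/np.load(f+'cw.npy');n=f;p['n']=f;V.append(p)/" \
 -e "s/dict(top=75,scene=110,wrist=95)\[n\]/95/" -e "s/if p\['n'\]=='wrist' and i<13: continue/if p['n']=='w3' and i<13 or p['n']=='w7' and (3<i<11 or i>23): continue/" -e "s/dict(top=2.0,scene=2.6,wrist=4.5)\[p\['n'\]\]/4.5/" -e "s/if p\['n'\]!='wrist'/if p['n']=='w7'/" \
 -e "s/list((proj(p,W\[:1\])\[0\]-q)\*2)/list((proj(p,along(v,np.array([-.125])))[0]-q)*2)/" -e "s/load('rail.npy')/load('rail2.npy')/" -e "s/save('rail2/save('rail3/" -e "s/p=bot.get_image(n)/p=bot.get_image(n)/" rf2.py > rf3.py
cat >> rf3.py <<'E'
T=pose();d=T[:2,3]-v[:2];c,s=np.cos(v[2]),np.sin(v[2]);print('TCP in rail',c*d[0]+s*d[1],-s*d[0]+c*d[1])
E
python3 rf3.py
```

```text
[ 0.65    0.0872 -0.1132 -0.1292] deg -7.403532546834605
tips [('w7', np.float64(-0.125))]
tip [ 0.63642286 -0.0320023   0.15      ] bend [0.64615211 0.11282592 0.15      ] face [0.55350861 0.21124876 0.15      ] head 136.10815549352503
w3 24 [ 0.7  0.3  0.4  0.2  0.4  0.5  0.1 -0.1 -0.6  0.1  0.3 -0.1 -0.2 -0.
  0.1 -0.2  0.6 -0.  -0.5 -0.3 -0.2 -0.1  0.   0.7]
w7 5 [-2.4 -2.1  6.6 -1.5 -1.2]
red w3 [489.3562753  178.45748988] [487.36513897 180.36795809]
TCP in rail -0.0019973588686070295 -0.07875407819716158
```

The wrist-only fit agrees with the earlier one (kink -7.4°, stop face within 2 mm). Next: a planner that prints the upcoming tool-frame steps along the rod.

```bash
cat > plan.py <<'E'
import sys
from rail import *
OFF=float(sys.argv[3]) if len(sys.argv)>3 else .0022   # TCP = hole + OFF*tool_x
v=np.load('rail3.npy');P,_=cl(v[3],30);W=world(P,v)[:,:2];S=np.r_[0,np.cumsum(np.linalg.norm(np.diff(W,axis=0),axis=1))]
d0=(W[-1]-W[-2]);d0/=np.linalg.norm(d0);W=np.r_[W,[W[-1]+d0*.03]];S=np.r_[S,S[-1]+.03]
pt=lambda s:np.array([np.interp(s,S,W[:,0]),np.interp(s,S,W[:,1])])
def tgt(s):
    a=[pt(s+e) for e in np.linspace(-.009,.009,9)];t=a[-1]-a[0];return np.mean(a,0),np.arctan2(t[1],t[0])
T=pose();hole=T[:2,3]-OFF*T[:2,0];a=np.arctan2(T[1,1],T[0,1])
ss=np.linspace(0,S[-1],4000);s=ss[np.argmin([np.linalg.norm(pt(x)-hole) for x in ss])]
c,h=tgt(s);n=np.array([-np.sin(h),np.cos(h)])
Lb=.12+.05*np.pi/6;home=S[-2]-.009
print('s %.1f home %.1f mm  lateral(left) %.1f mm  yaw err %.3f  bendDist %.1f z %.4f'%(s*1e3,home*1e3,(hole-c)@n*1e3,a-h,np.linalg.norm(hole-pt(Lb))*1e3,T[2,3]),'q',np.round(bot.get_state()['q'],2))
N=int(sys.argv[1]);st=float(sys.argv[2])/1e3;p=T[:2,3]
for i in range(N):
    s=min(s+st,home);c,h=tgt(s);y=np.array([np.cos(h),np.sin(h)]);x=np.array([-y[1],y[0]]);q=c+OFF*x
    ax=np.array([-np.sin(a),np.cos(a)]);ay=np.array([np.cos(a),np.sin(a)]);d=(q-p)*1e3
    print('s%.0f [%.1f,%.1f,0,%.3f,0]'%(s*1e3,d@ax,d@ay,-(h-a)),end=' ');p,a=q,h
print()
E
python3 plan.py 8 8; python3 -c "
import numpy as np;print('home chord',end=' ')
from rail import *
P,h=cl(-.129,30);L=P[13+29];e=P[-1]-.009*np.array([np.cos(h),np.sin(h)]);print(np.linalg.norm(e-L))"
```

```text
s 41.2 home 273.4 mm  lateral(left) -0.2 mm  yaw err -0.000  bendDist 104.0 z 0.1739 q [-0.56  0.51  0.68  1.64 -0.35  1.11  1.66]
s49 [0.2,8.0,0,-0.000,0] s57 [0.0,8.0,0,-0.000,0] s65 [-0.0,8.0,0,0.000,0] s73 [0.0,8.0,0,-0.000,0] s81 [-0.0,8.0,0,-0.000,0] s89 [0.0,8.0,0,-0.000,0] s97 [-0.0,8.0,0,-0.000,0] s105 [-0.0,8.0,0,-0.000,0] 
home chord 0.1261779417373647
```

```bash
python3 -m crank '[[[0,8,0,0,0],[0,8,0,0,0],[0,8,0,0,0],[0,8,0,0,0],[0,8,0,0,0],[0,8,0,0,0],[0,8,0,0,0],[0,7,0,0,0],[0,0,0,0,0]]]'; python3 plan.py 9 5
```

```text
clock: 15.4
eef_pos: [0.6463, 0.0733, 0.1737]
orientation: [0.056, 0.998, 0.0, -0.0]
wrist_force: [-0.3, -0.5, -1.1]
finger_gap: 0.0173
s 105.7 home 273.4 mm  lateral(left) -0.1 mm  yaw err 0.002  bendDist 39.9 z 0.1737 q [-0.64  0.53  0.66  1.61 -0.35  1.12  1.57]
s111 [0.1,5.0,0,0.002,0] s116 [0.0,5.0,0,-0.012,0] s121 [0.1,4.9,0,-0.040,0] s126 [0.2,4.8,0,-0.068,0] s131 [0.2,4.8,0,-0.094,0] s136 [0.2,4.7,0,-0.100,0] s141 [0.2,4.8,0,-0.075,0] s146 [0.1,4.8,0,-0.064,0] s151 [0.2,4.8,0,-0.064,0]
```

```bash
python3 -m crank '[[[0,5,0,0,0],[0,5,0,-0.012,0],[0.1,4.9,0,-0.04,0],[0.2,4.8,0,-0.068,0],[0.2,4.8,0,-0.094,0],[0,0,0,0,0]]]'; python3 plan.py 8 5
python3 - <<'E'
from rail import *
v=np.load('rail3.npy');W=world(cl(v[3])[0],v)
p=shot('wrist');cv2.imwrite('pics/w8.png',p['frame']);im=p['frame'].copy();cv2.polylines(im,[np.int32(np.round(proj(p,W)*16))],False,(255,0,255),1,cv2.LINE_AA,4)
cv2.imwrite('pics/c8.png',cv2.resize(im,(784,588)))
E
```

```text
clock: 16.15
eef_pos: [0.6476, 0.0975, 0.1738]
orientation: [-0.051, 0.999, 0.0, 0.0]
wrist_force: [-0.7, -0.4, -0.6]
finger_gap: 0.0171
s 130.5 home 273.4 mm  lateral(left) -0.0 mm  yaw err 0.005  bendDist 15.6 z 0.1738 q [-0.64  0.52  0.61  1.6  -0.32  1.12  1.72]
s136 [0.2,4.8,0,-0.095,0] s141 [0.2,4.8,0,-0.076,0] s146 [0.1,4.8,0,-0.064,0] s151 [0.2,4.8,0,-0.064,0] s156 [0.2,4.8,0,-0.066,0] s161 [0.2,4.7,0,-0.100,0] s166 [0.2,4.7,0,-0.097,0] s171 [0.2,4.8,0,-0.074,0]
```

View pics/c8.png

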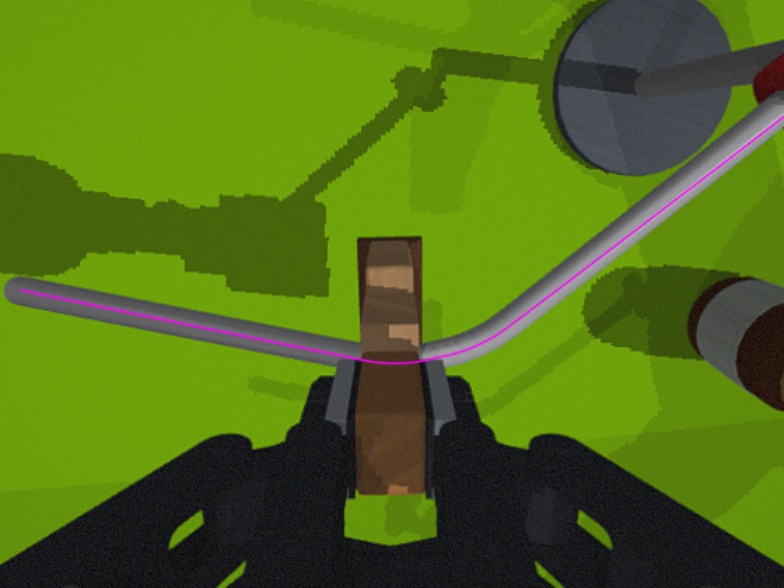

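The rod runs cleanly through the head, and the drawn model lies on the rod: tip (10,290), bend (480,345), and within about 1.5 mm on the last leg. Forces are near zero, so I continue.

```bash
python3 -m crank '[[[0.2,4.8,0,-0.095,0],[0.2,4.8,0,-0.076,0],[0.1,4.8,0,-0.064,0],[0.2,4.8,0,-0.064,0],[0,0,0,0,0]]]'; python3 plan.py 7 5
```

```text
clock: 16.82
eef_pos: [0.6425, 0.1153, 0.1738]
orientation: [-0.198, 0.98, 0.0, -0.0]
wrist_force: [0.2, 0.3, -1.1]
finger_gap: 0.0176
s 149.9 home 273.4 mm  lateral(left) 0.2 mm  yaw err 0.006  bendDist 3.7 z 0.1738 q [-0.63  0.5   0.54  1.61 -0.28  1.11  1.95]
s155 [-0.1,4.9,0,-0.058,0] s160 [0.2,4.7,0,-0.098,0] s165 [0.2,4.7,0,-0.099,0] s170 [0.2,4.8,0,-0.078,0] s175 [0.1,4.9,0,-0.050,0] s180 [0.0,4.9,0,-0.022,0] s185 [0.0,5.0,0,-0.001,0]
```

```bash
python3 -m crank '[[[0.1,4.9,0,-0.058,0],[0.4,4.7,0,-0.098,0],[0.4,4.7,0,-0.099,0],[0.4,4.8,0,-0.078,0],[0,0,0,0,0]]]'; python3 -m crank '[[[0.2,4.9,0,-0.05,0],[0,4.9,0,-0.022,0],[0,5,0,0,0],[0,0,0,0,0]]]'; python3 plan.py 8 6
python3 - <<'E'
from rail import *
v=np.load('rail3.npy');W=world(cl(v[3])[0],v)
p=shot('wrist');cv2.imwrite('pics/w9.png',p['frame']);im=p['frame'].copy();cv2.polylines(im,[np.int32(np.round(proj(p,W)*16))],False,(255,0,255),1,cv2.LINE_AA,4)
cv2.imwrite('pics/c9.png',cv2.resize(im,(784,588)))
E
```

```text
clock: 17.45
eef_pos: [0.6321, 0.1309, 0.1738]
orientation: [-0.358, 0.934, 0.0, 0.0]
wrist_force: [-0.5, 0.2, -1.0]
finger_gap: 0.017
clock: 17.95
eef_pos: [0.6213, 0.1422, 0.1738]
orientation: [-0.392, 0.92, 0.0, 0.0]
wrist_force: [0.3, -0.8, -0.8]
finger_gap: 0.0173
s 185.7 home 273.4 mm  lateral(left) 0.6 mm  yaw err 0.001  bendDist 38.8 z 0.1738 q [-0.62  0.46  0.45  1.64 -0.22  1.09  2.26]
s192 [-0.6,6.0,0,0.001,0] s198 [-0.0,6.0,0,-0.000,0] s204 [0.0,6.0,0,-0.000,0] s210 [0.0,6.0,0,-0.000,0] s216 [-0.0,6.0,0,-0.000,0] s222 [0.0,6.0,0,0.000,0] s228 [0.0,6.0,0,0.000,0] s234 [-0.0,6.0,0,0.000,0]
```

View pics/c9.png

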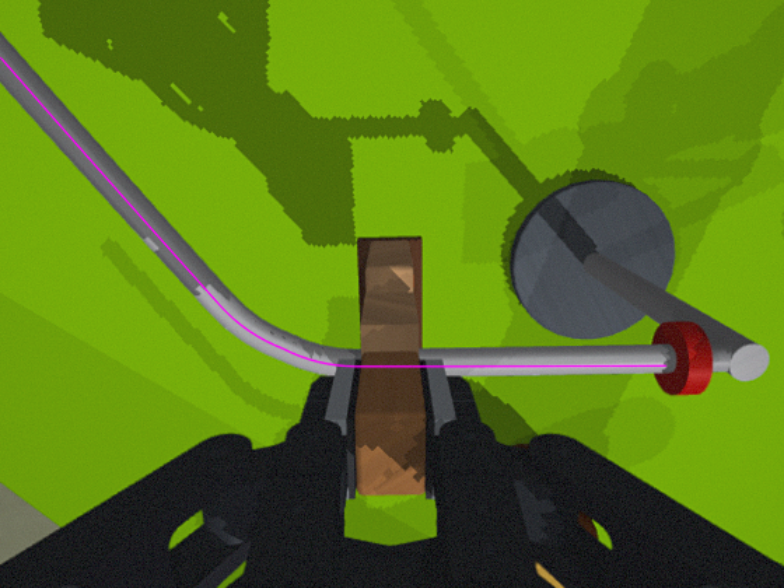

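The board is past the bend on the last leg. The rod runs at rows 361→358 with the hole at row ~361, so it is aligned apart from +0.013 rad. The stop face is at col ~668, about 88 mm from home by image and by model alike. The foot and jars are clear. Advancing.

```bash
python3 -m crank '[[[0,6,0,-0.012,0],[0,8,0,0,0],[0,8,0,0,0],[0,8,0,0,0],[0,8,0,0,0],[0,0,0,0,0]]]'; python3 -m crank '[[[0,8,0,0,0],[0,8,0,0,0],[0,8,0,0,0],[0,8,0,0,0],[0,6,0,0,0],[0,0,0,0,0]]]'; python3 plan.py 3 3
python3 - <<'E'
from rail import *
p=shot('wrist');cv2.imwrite('pics/w10.png',p['frame']);cv2.imwrite('pics/c10.png',cv2.resize(p['frame'][150:330,200:440],(800,600),interpolation=2))
E
```

```text
clock: 18.75
eef_pos: [0.5934, 0.1685, 0.1738]
orientation: [-0.398, 0.917, 0.0, 0.0]
wrist_force: [-1.4, -0.7, -1.0]
finger_gap: 0.0173
clock: 19.5
eef_pos: [0.5658, 0.1942, 0.1738]
orientation: [-0.398, 0.917, 0.0, 0.0]
wrist_force: [-0.2, -0.9, -1.5]
finger_gap: 0.0173
s 261.7 home 273.4 mm  lateral(left) 1.6 mm  yaw err 0.014  bendDist 114.4 z 0.1738 q [-0.74  0.38  0.43  1.74 -0.18  1.06  2.15]
s265 [-1.6,3.0,0,0.014,0] s268 [0.0,3.0,0,-0.000,0] s271 [-0.0,3.0,0,0.000,0]
```

View pics/c10.png

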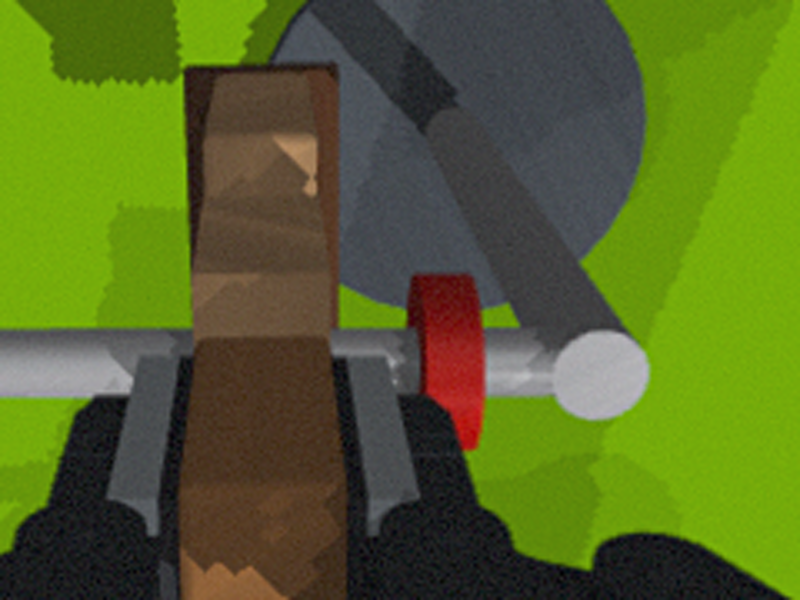

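The stop's near face is at col 418 and the board's front face at col 330, about 12–13 mm apart; everything is level and clear. Easing in gently.

```bash
python3 -m crank '[[[0,3,0,0,0],[0,3,0,0,0],[0,2,0,0,0],[0,1,0,0,0],[0,0,0,0,0]]]'; python3 -m crank '[[[0,1,0,0,0],[0,0,0,0,0]]]';  python3 -m crank '[[[0,1,0,0,0],[0,0,0,0,0]]]'; python3 plan.py 1 1
```

```text
clock: 20.18
eef_pos: [0.5597, 0.1997, 0.1738]
orientation: [-0.397, 0.918, 0.0, 0.0]
wrist_force: [0.3, 0.5, -1.7]
finger_gap: 0.0169
clock: 20.42
eef_pos: [0.5589, 0.2004, 0.1738]
orientation: [-0.397, 0.918, 0.0, 0.0]
wrist_force: [0.7, 0.6, -1.3]
finger_gap: 0.017
clock: 20.68
eef_pos: [0.5581, 0.2011, 0.1738]
orientation: [-0.397, 0.918, 0.0, -0.0]
wrist_force: [-0.7, 0.1, -1.0]
finger_gap: 0.0174
s 272.1 home 273.4 mm  lateral(left) 1.9 mm  yaw err 0.013  bendDist 124.8 z 0.1738 q [-0.76  0.37  0.43  1.75 -0.18  1.05  2.13]
s273 [-1.9,1.0,0,0.013,0]
```

```bash
for i in 1; do python3 -m crank '[[[0,0.7,0,0,0],[0,0,0,0,0]]]'; python3 -m crank '[[[0,0.7,0,0,0],[0,0,0,0,0]]]'; done
python3 - <<'E'
from rail import *
f=np.array(bot.get_state()['wrist_force']);T=pose();print('along',f@T[:3,1],'lat',f@T[:3,0])
p=shot('wrist');cv2.imwrite('pics/w11.png',p['frame']);cv2.imwrite('pics/c11.png',cv2.resize(p['frame'][150:330,200:440],(800,600),interpolation=2))
E
```

```text
clock: 20.92
eef_pos: [0.5577, 0.2016, 0.1738]
orientation: [-0.397, 0.918, 0.0, 0.0]
wrist_force: [0.0, 0.2, -0.2]
finger_gap: 0.0173
clock: 21.18
eef_pos: [0.5572, 0.2021, 0.1738]
orientation: [-0.397, 0.918, 0.0, 0.0]
wrist_force: [-0.0, -0.3, -0.8]
finger_gap: 0.0169
along -0.1686539814985619 lat 0.23407402652737982
```

View pics/c11.png

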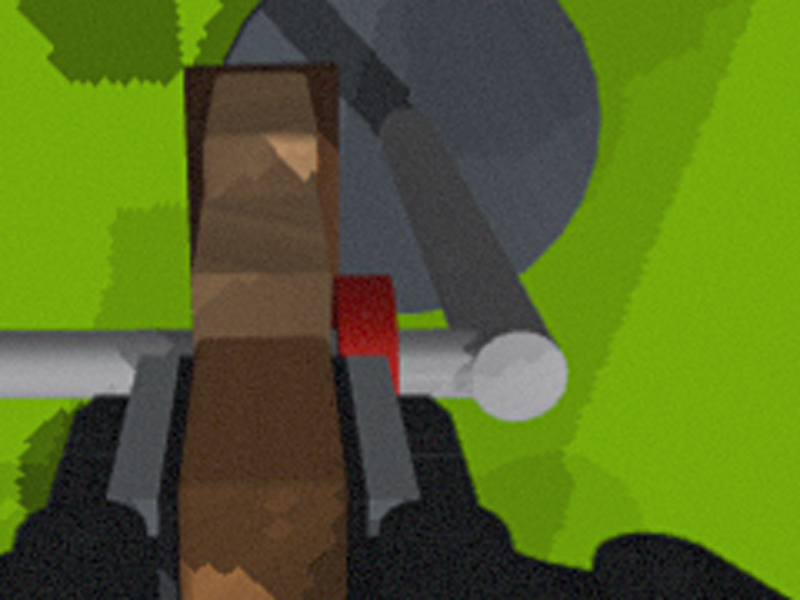

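The gap to the stop is about 1 mm and nothing touches. I'll lower until the board rests on the rod, then release and lift.

```bash
python3 -m crank '[[[0,0,1,0,0],[0,0,1,0,0],[0,0,0,0,0]]]'; python3 -m crank '[[[0,0,0.6,0,0],[0,0,0,0,0]]]'; python3 -m crank '[[[0,0,0,0,0.15],[0,0,0,0,0.3],[0,0,0,0,0.5],[0,0,0,0,0.5],[0,0,0,0,0.5]]]'
```

```text
clock: 21.6
eef_pos: [0.5571, 0.202, 0.1717]
orientation: [-0.397, 0.918, 0.0, -0.0]
wrist_force: [-0.1, 0.1, -1.1]
finger_gap: 0.0174
clock: 21.85
eef_pos: [0.5572, 0.202, 0.1712]
orientation: [-0.397, 0.918, 0.0, 0.0]
wrist_force: [1.0, 0.0, -1.2]
finger_gap: 0.0172
clock: 22.48
eef_pos: [0.5573, 0.202, 0.1713]
orientation: [-0.397, 0.918, 0.0, 0.0]
wrist_force: [0.1, 0.2, -0.3]
finger_gap: 0.0427
```

```bash
python3 -m crank '[[[0,0,0,0,0.8],[0,0,-10,0,0.8],[0,0,-25,0,0.8],[0,0,-40,0,0.8],[0,0,-40,0,0.8],[0,0,-40,0,0.8],[0,0,0,0,0.8],[0,0,0,0,0.8]]]'
python3 - <<'E'
from rail import *
o=[]
v=np.load('rail3.npy')
for n in['wrist','scene']:
    p=shot(n);k=proj(p,[.555,.203,.13])[0].astype(int);w=260 if n=='wrist' else 110
    x,y=max(0,min(k[0]-w//2,560-w)),max(0,min(k[1]-w//2,420-w));o.append(cv2.resize(p['frame'][y:y+w,x:x+w],(400,400),interpolation=2))
    for r in bot.regions_of(p,'sign'):
        if r['score']>.3: print(n,r['score'],r['point'],np.round(atz(p,r['point'],.14),3))
cv2.imwrite('pics/c12.png',np.hstack(o))
E
```

```text
clock: 23.48
eef_pos: [0.5569, 0.2019, 0.3261]
orientation: [-0.397, 0.918, 0.0, -0.0]
wrist_force: [-0.3, -0.0, -1.0]
finger_gap: 0.0679
wrist 0.86 [278.8, 174.7] [[0.552 0.196 0.14 ]]
scene 0.8 [160.4, 228.1] [[ 0.397 -0.31   0.14 ]]
scene 0.72 [346.5, 181.6] [[0.562 0.185 0.14 ]]
scene 0.68 [212.1, 243.0] [[ 0.52  -0.232  0.14 ]]
```

View pics/c12.png

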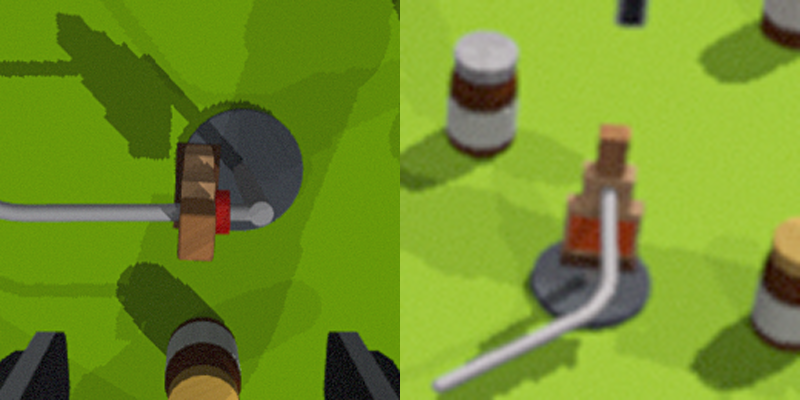

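The board hangs upright on the rod, touching or within about 1 mm of the red stop (wrist crop: board at (197,200), stop at (221,212)). The jars still stand and the gripper is clear. Handing in.

```bash
python3 -m crank '[[[0,0,-10,0,0.8],[0,0,0,0,0.8],[0,0,0,0,0.8],[0,0,0,0,0.8]]]'; python3 -c "
from h import *
p=shot('top')
for r in bot.regions_of(p,'jar_a'):
    if r['score']>.4: print(np.round(atz(p,r['point'],.05)[0],3))
print(bot.sign_off())"
```

```text
clock: 24.18
eef_pos: [0.5571, 0.202, 0.3361]
orientation: [-0.397, 0.918, 0.0, -0.0]
wrist_force: [0.6, 0.4, 0.2]
finger_gap: 0.0684
[ 0.497 -0.385  0.05 ]
[ 0.644 -0.277  0.05 ]
the job is handed in; nothing more can be done
None
```

I picked up the middle-sized board by its tab and threaded it onto the rail tip. I then slid it round the bend (measured kink about -7°) to the red stop, lowered it onto the rod, let go and lifted the gripper clear. I handed the job in at about 24 s; the hand-in gives no verdict.

**Position:** the last pictures show the board hanging upright with the orange panel down, within about 1 mm of the stop. By the fitted rail model the hole is about 126 mm from `rail_bend`.

**Force:** the wrist force read at the end of each move stayed at noise level (about 2 N or less) all the way along the rail. I eased up to the stop without ever feeling contact, so the board may sit about 1 mm short of touching.

**Jars:** in the last top view the networks found only two of the four jars, unmoved to within about 1 cm (the networks' own scatter). The other two were not reported there. In the last scene picture two jars near the rail stand upright.

**Checks that disagreed:**
- **Rail fit:** it differed between cameras by about 2 mm, and its first tip estimate was 5 mm off, which I put down to the rounded end. I aligned on the wrist pictures instead.
- **Board in hand:** it sat about 2.5 mm off where I first assumed. I corrected this before threading.

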